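# Rear axle into the model van

### The arm

A 6-joint arm with a two-finger parallel gripper is mounted at the origin on the work surface. World frame = base frame: x ahead of the robot, y to its left, z up, the work surface at z = 0. Lengths are in mm, angles in rad, forces in N, time in s.
With the tool pointing down it reaches from about 300 to 775 mm from the base axis. Payload 14.6 kg.
Tool frame: the origin (TCP) lies between the finger pads; the fingertips stand 25 mm ahead of it and the grasp point (between the pads) lies 6 mm ahead of it; z points along the fingers, y is the line along which they close (so a half turn about z gives the same grasp; the last joint's range is limited). The gripper opens to 94 mm and grips with 3 to 60 N. Pads are 16 mm wide; open, the fingers measure 119 mm over their backs; the gripper's body (75 mm by 177 mm) begins 78 mm behind the grasp point.
Start: joints at [-1.284, 0.3, 1.521, -0, 1.321, -0.067], TCP at [190.548, -515.927, 230.446] pointing down, gripper open.
Joint ranges: [-3.03, 3.03], [-0.79, 2.21], [0.23, 2.52], [-1.04, 4.18], [0, 3.07], [-2.55, 2.55]. Speed limits (rad/s): [2.22, 2.22, 2.57, 3.14, 3.14, 3.14].

### API

Orientations are given as [roll, pitch, yaw] about the fixed x, y, z axes, in that order (R = Rz(yaw) Ry(pitch) Rx(roll)).
In Python, from cell import manip gives the robot as it stands. The module is installed in compiled form; this text tells all that it offers.
- The arm moves only by the tool step_arm, never from a script. Its argument "series" is one flat list of numbers, 5 for each row, row after row: the shift along the world's x, y, z in mm, then the turn about the world's z in rad, then the closure, from 0 (fully open) to 1 (shut). In form: [dx, dy, dz, spin, jaw, dx, dy, dz, spin, jaw, ...]. A call has 1 to 20 rows; each row shifts and turns the commanded pose from where the row before left it; what a row does not reach is not made up. A row lasts 1/8 s, in which the tool goes at most 62.5 mm and 10.7 degrees, less where a joint would pass 70% of its speed; a pose out of reach is approached as far as the arm can. A call is refused whole if a number of a shift passes 62.5 or a number of a turn 0.188, either way. A call with a gripper value outside its range is refused whole. The fingers move at their own pace and stop on an object; "squeeze" is the grip in N (left out, the last holds). Time passes only in rows, so rows that do not move let the fingers close. It gives the time, the measured TCP pose, the force, the opening and the grip force at its end, in the units of the state.
- manip.read_state(): the state, without advancing time (a new reading comes with each control period).
- manip.camera(name): name is "scene" or "top"; returns (picture, depth): 480x640x3 uint8, blue, green, red; 480x640 float32, mm along the optical axis (not along the pixel's ray), 0 where there is no reading.
- manip.camera_info(name): a dict with "fovy" (degrees; the focal length in pixels is half the picture's height over the tangent of half this angle, whatever the lens; pixels are square), "cx", "cy" (the principal point, pixels), "eye" and "orientation" of the camera in the world. Camera axes: x right, y down, z forward; pixel columns grow to the right and rows downward; lengths in mm; the calibration is good to about 2 mm. A picture is of the moment at which its call begins. camera_info takes no time and is no camera call.
- manip.sign_off(): hands the job in; it is judged then, once.
The state is a dict: "clock": time; "joints": joint angles; "qd": joint speeds; "effort": joint torques, N m; "eef_pos": TCP position; "eef_rot": TCP orientation; "wrist_force": force on the tool from outside, world axes, zero at the start; "moment": the same for the moment, N m; "finger_gap": finger opening in mm; "finger_force": force on a finger pad.
Only numpy, scipy, OpenCV 4.12 (cv2) and the standard library are available. Lean on these libraries where they do the work, as an engineer would, in place of code of your own. Each camera call takes 0.05 s, during which the arm holds its last target. There are 200 camera calls.

### The job

Take the axle with the large wheel out of the wooden rack and fit it as the rear axle of the model van that lies on its side: lower it, without dropping it, straight down through the empty hole in the upper side panel and on through the hole in the lower side panel, until its wheel lies flat on the van's side. Leave the axle with the small wheel standing in the rack.

Things in the scene. Friction and masses are not known exactly. Their poses are not given: they have to be found in the camera images.
- axle: Axle to fit: upright wooden rod 12 mm across, tapered tip, with a black wheel 60 mm in diameter and above it a wooden hub, 24 mm in diameter, to grip. Origin at the lower tip, z up the axle: wheel from z = 104 to 124 mm, hub up to 164 mm. 80 to 160 g. Starts in one of two holes, 100 mm apart, of a fixed wooden rack 112 mm high, wheel resting on the rack's top; lifts straight out.
- small_axle: The axle in the rack's other hole, not to be used: same rod, but its wheel is only 38 mm in diameter and its hub only 15 mm tall, so it tops out 139 mm above its tip (147 mm above the table). Origin at its lower tip, z up.
- upper_hole (a point): Centre of the empty rear hole's mouth, on top of the upper side panel, 115 mm above the table, z up. Round, 23 mm, countersunk, thin steel rim, through 10 mm plywood. The van (260 x 118 x 90 mm, fixed in a cradle) lies on its side: nose to this point's +y, roof to -x. The front axle, same 60 mm wheel, short hub up to 150 mm above the table, is already fitted 145 mm toward the nose.
- lower_hole (a point): Centre of the matching hole in the lower side panel, on that panel's upper face, 80 mm straight below upper_hole; same 23 mm hole, 10 mm panel, open below, the table 35 mm below this point. With the wheel flat on the van, the axle's tip is 24 mm below this point.
Not all that is in view belongs to the job. What is shaped like the axle but green, red or turquoise is not meant.

How it is judged (in metres and radians):
On the way, in this order (a step that is already met when the one before it is completed fails the run):
1. the axle's tip is lowered through the upper hole (5 to 75 mm below its mouth, within 15 mm of its axis), not dropped: it spends at least 0.2 s there (z of axle in the frame of upper_hole between -0.075 and -0.005 m and horizontal distance between axle and upper_hole below 0.015 m and angle between axle's own z axis and vertical below 0.2 rad), for 0.2 s.
2. the tip comes out below the lower side panel (more than 11 mm below its upper face) (z of axle in the frame of lower_hole below -0.011 m and horizontal distance between axle and lower_hole below 0.012 m and angle between axle's own z axis and vertical below 0.2 rad), for 0.1 s.
At the end, for the whole second after the job is handed in: The large-wheeled axle passes through both holes with its wheel flat on the van's side (tip 19 to 32 mm below lower_hole and within 12 mm of its axis, leaning less than 0.15 rad), at rest, and the small-wheeled axle still stands within 25 mm of where it was (z of axle in the frame of lower_hole between -0.032 and -0.019 m and horizontal distance between axle and lower_hole below 0.012 m and angle between axle's own z axis and vertical below 0.15 rad and linear speed of axle below 0.03 m/s and distance of small_axle from where it was at the start of the episode below 0.025 m); the robot touches nothing.
It fails at once if the small-wheeled axle is knocked or taken out (moved more than 40 mm or tilted more than 0.35 rad) (distance of small_axle from where it was at the start of the episode above 0.04 m or angle between small_axle's own z axis and vertical above 0.35 rad).
It also fails if it takes over 45 s, if anything falls off the work surface, if the arm or the gripper's body presses on something with over 40 N, if the wrist force passes 120 N, or if a joint passes its speed limit or range.

## Working session

There is one attempt and no reset: what is moved stays moved. The work goes in short steps, Python scripts to look and compute and a tool call to move; the robot and the scene stay as the last step left them, time stands still between calls to the robot, and variables do not carry over. Pictures are saved under pics/ and viewed, at most 10 in all, crops included, and the job is handed in when it is done.

Besides the shell and the picture viewer there is one more tool, called after "Emit:" as name(argument=value, ...) on one line, values as JSON. step_arm: Moves the arm, as the interface text tells. Its arguments: {"type":"object","properties":{"series":{"type":"array"},"squeeze":{"type":"number"}},"required":["series"]}

```bash
mkdir -p pics; cat > h.py <<'E'
import numpy as np, cv2
from cell import manip
from scipy.spatial.transform import Rotation as R
def grab(n):
    im,d=manip.camera(n); np.savez('last_%s.npz'%n,im=im,d=d); return im,d
def cloud(n,d):
    c=manip.camera_info(n); f=240/np.tan(np.radians(c['fovy'])/2)
    v,u=np.mgrid[0:480,0:640]
    P=np.stack([(u-c['cx'])/f*d,(v-c['cy'])/f*d,d],-1)
    o=np.array(c['orientation'],float)
    M=o if o.shape==(3,3) else R.from_euler('xyz',o).as_matrix()
    return P@M.T+np.array(c['eye'])
E
python3 - <<'E'
from h import *
for n in('top','scene'):
    print(manip.camera_info(n)); im,d=grab(n); cv2.imwrite(f'pics/{n}0.png',im)
    W=cloud(n,d); print([ (p,W[p[1],p[0]].round()) for p in [(320,240),(100,400),(500,400)]])
print(manip.read_state())
E
```

```text
{'fovy': 44.211377694079964, 'cx': 317.74791916871123, 'cy': 232.51711241788456, 'eye': array([ 420.93857993,  -83.86312023, 1154.49108521]), 'orientation': array([-3.08548944, -0.00341443, -1.54512672])}
[((320, 240), array([466., -90., 114.])), ((100, 400), array([151., 326.,  -5.])), ((500, 400), array([ 172., -446.,    0.]))]
{'fovy': 50.112006958959874, 'cx': 319.48295595044857, 'cy': 239.55630082786618, 'eye': array([ 975.67187966, -183.22817807,  650.56582164]), 'orientation': array([-2.42407941,  0.0050501 ,  1.35287434])}
[((320, 240), array([422., -63.,   1.])), ((100, 400), array([ 631., -409.,   -1.])), ((500, 400), array([747., 108.,  -0.]))]
{'clock': 0.1, 'joints': array([-1.28356898e+00,  3.00366412e-01,  1.52148895e+00,  2.50150329e-05,
        1.32071715e+00, -6.65791113e-02]), 'qd': array([ 0.00065449,  0.00023621, -0.00140154, -0.00059172,  0.00139548,
        0.00083527]), 'effort': array([-4.19376711e-04, -5.32643938e+01, -3.53281581e+01,  7.09393225e-02,
        2.35383993e-02, -4.05863818e-05]), 'eef_pos': array([ 190.51516811, -515.73368927,  229.98272345]), 'eef_rot': array([-3.14061658e+00, -8.93670232e-05,  3.53800207e-01]), 'wrist_force': array([0.69717043, 1.23188558, 0.08065457]), 'moment': array([-0.01625696, -0.01335633, -0.02397095]), 'finger_force': 0.0, 'finger_gap': 94.32372169990632}
```

View pics/top0.png

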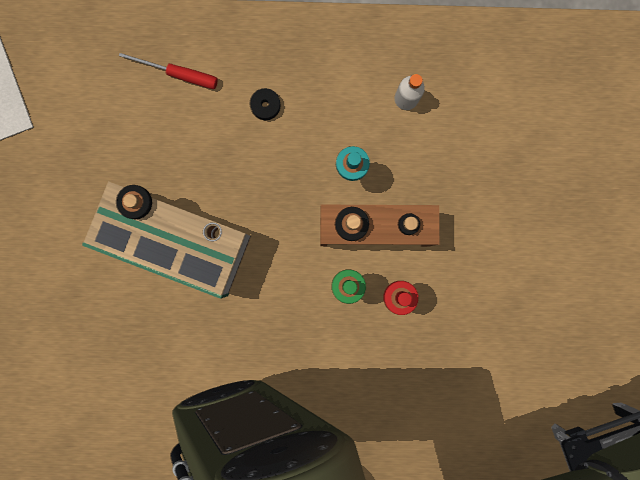

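View pics/scene0.png

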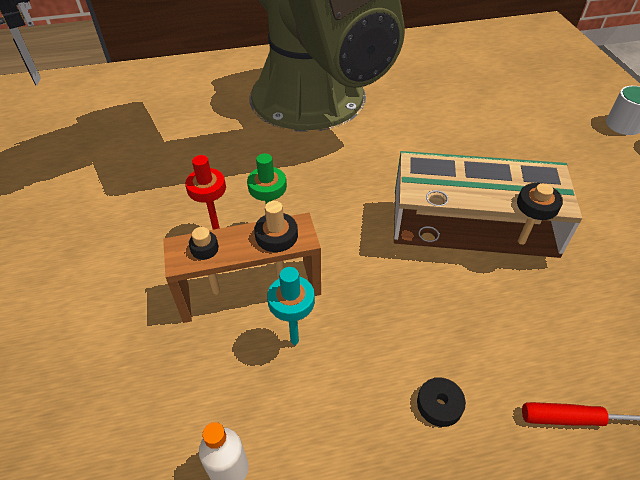

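The top view shows the following candidates:
- large-wheel axle in the rack at (352,223)
- small-wheel axle in the rack at (410,223), which must stay
- green (348,287), red (401,298) and turquoise (353,162) decoys
- fitted front axle (132,201)
- loose wheel (265,104)

I choose (352,223). The empty hole is at about (213,232). Next I measure both and check the choice in a crop.

```bash
python3 - <<'E'
from h import *
Z=np.load('last_top.npz'); im,d=Z['im'],Z['d']; W=cloud('top',d)
S=np.load('last_scene.npz'); WS=cloud('scene',S['d'])
def med(c,r,zlo,zhi,W=W):
    w=W[c[1]-r:c[1]+r,c[0]-r:c[0]+r].reshape(-1,3); w=w[(w[:,2]>zlo)&(w[:,2]<zhi)]
    return ((w.min(0)+w.max(0))/2).round(1),np.ptp(w,axis=0).round(1),len(w),np.median(w[:,2]).round(1)
for n,c in dict(large=(352,223),small=(410,223),green=(348,287),red=(401,298),turq=(353,162),front=(132,201),bottle=(412,90)).items():
    w=W[c[1]-25:c[1]+25,c[0]-25:c[0]+25].reshape(-1,3); zt=np.percentile(w[:,2],99.5)
    print(n,'ztop',zt.round(1),'cap',med(c,25,zt-6,zt+4))
print('scene large cap',med((274,206),22,160,180,WS))
print('wheel',med((352,223),25,122,142))
# hole: circle fit of panel-level pixels missing
x,y=213,232
m=(np.abs(W[...,2]-115)<8)[y-22:y+22,x-22:x+22]
print('panel z',np.median(W[y-22:y+22,x-22:x+22][m][:,2]))
cs,_=cv2.findContours((~m).astype(np.uint8),cv2.RETR_LIST,cv2.CHAIN_APPROX_NONE)
c=manip.camera_info('top'); f=240/np.tan(np.radians(c['fovy'])/2); M=R.from_euler('xyz',c['orientation']).as_matrix()
def onz(p,z):
    r=M@np.array([(p[0]-c['cx'])/f,(p[1]-c['cy'])/f,1]); return c['eye']+r*(z-c['eye'][2])/r[2]
for k in cs:
    (a,b),r=cv2.minEnclosingCircle(k); print('hole?',a+x-22,b+y-22,r,onz((a+x-22,b+y-22),115).round(1))
print('px mm',1040/f)
a=cv2.resize(im[190:260,180:250],(400,400),interpolation=cv2.INTER_CUBIC);b=cv2.resize(im[188:258,330:430],(400,280),interpolation=cv2.INTER_CUBIC)
o=np.zeros((400,800,3),np.uint8);o[:,:400]=a;o[:280,400:]=b;cv2.imwrite('pics/crop1.png',o)
E
```

```text
large ztop 175.4 cap (array([ 496.2, -144. ,  173.1]), array([22.1, 23.4,  7.2]), 144, np.float64(172.1))
small ztop 151.7 cap (array([ 498. , -244. ,  149.1]), array([20.8, 22.1,  6.9]), 105, np.float64(147.6))
green ztop 168.4 cap (array([ 386.9, -141.1,  165.4]), array([20.1, 21.9,  6. ]), 118, np.float64(164.2))
red ztop 166.8 cap (array([ 370. , -233.2,  164.1]), array([21.8, 22.3,  6.6]), 144, np.float64(163.9))
turq ztop 167.4 cap (array([ 603.7, -143.1,  165.1]), array([22.8, 22. ,  7.3]), 136, np.float64(163.7))
front ztop 152.6 cap (array([524. , 236.6, 150.3]), array([22.5, 22.7,  7.4]), 138, np.float64(149.6))Traceback (most recent call last):
  File "<stdin>", line 9, in <module>
  File "<stdin>", line 6, in med
    return umr_minimum(a, axis, None, out, keepdims, initial, where)
ValueError: zero-size array to reduction operation minimum which has no identity
```

```bash
python3 - <<'E'
from h import *
Z=np.load('last_top.npz'); im,d=Z['im'],Z['d']; W=cloud('top',d)
S=np.load('last_scene.npz'); WS=cloud('scene',S['d'])
x,y=213,232
pz=W[y-22:y+22,x-22:x+22]; m=(np.abs(pz[...,2]-115)<7)
print('panel z',np.median(pz[m][:,2]))
cs,_=cv2.findContours((~m).astype(np.uint8),cv2.RETR_LIST,cv2.CHAIN_APPROX_NONE)
c=manip.camera_info('top'); f=240/np.tan(np.radians(c['fovy'])/2); M=R.from_euler('xyz',c['orientation']).as_matrix()
def onz(p,z,c=c,M=M,f=f):
    r=M@np.array([(p[0]-c['cx'])/f,(p[1]-c['cy'])/f,1]); return (c['eye']+r*(z-c['eye'][2])/r[2]).round(1)
for k in cs:
    (a,b),r=cv2.minEnclosingCircle(k); print('hole?',a+x-22,b+y-22,r,onz((a+x-22,b+y-22),115))
c2=manip.camera_info('scene'); f2=240/np.tan(np.radians(c2['fovy'])/2); M2=R.from_euler('xyz',c2['orientation']).as_matrix()
for p,z in [((436,198),115),((428,234),35),((274,206),172),((201,232),147),((544,188),150)]: print('scene',p,onz(p,z,c2,M2,f2))
a=cv2.resize(im[197:267,178:248],(400,400),interpolation=cv2.INTER_CUBIC);b=cv2.resize(im[188:258,330:430],(400,280),interpolation=cv2.INTER_CUBIC)
o=np.zeros((600,800,3),np.uint8);o[:400,:400]=a;o[:280,400:]=b
o[290:590,400:]=cv2.resize(S['im'][170:260,380:500],(400,300),interpolation=cv2.INTER_CUBIC);cv2.imwrite('pics/crop1.png',o)
E
```

```text
panel z 114.3977350622805
hole? 195.0 229.0 9.999999747378752e-05 [480.  130.4 115. ]
hole? 212.3314609527588 232.15168571472168 6.730731964111328 [475.2  99.7 115. ]
hole? 204.0 222.0 9.999999747378752e-05 [492.8 115.  115. ]
hole? 212.5 219.5 23.505416870117188 [497.6 100.2 115. ]
scene (436, 198) [476.9 102.  115. ]
scene (428, 234) [477.3 102.3  35. ]
scene (274, 206) [ 497.1 -140.9  172. ]
scene (201, 232) [ 498.6 -240.5  147. ]
scene (544, 188) [524.2 239.3 150. ]
```

View pics/crop1.png

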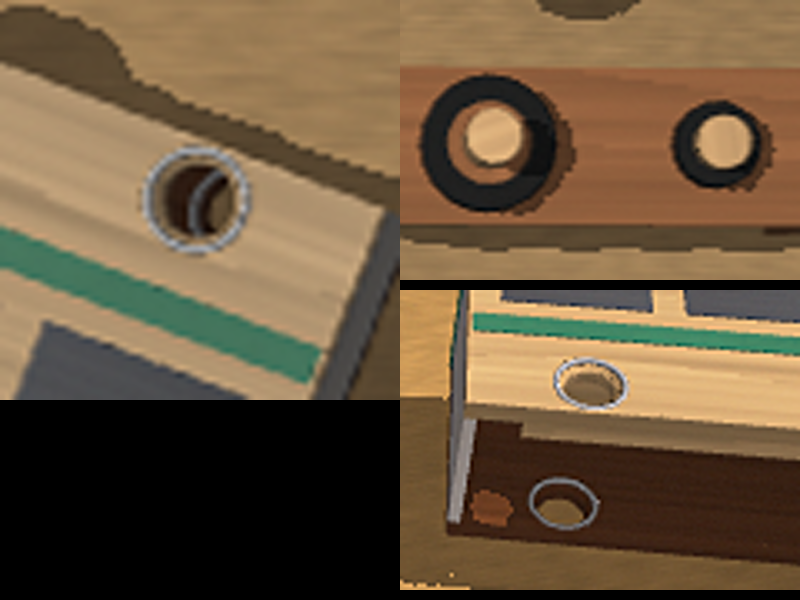

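The crop confirms it: the left wheel in the rack, about (352,223), is the large one, and the right one is small. The hole is at about (476,101) and the axle at about (497,-142). I move above the axle now.

Emit:
step_arm(series=[30, 37, 5, -0.035, 0.2, 30, 37, 5, -0.035, 0.2, 30, 37, 5, -0.035, 0.2, 30, 37, 5, -0.035, 0.2, 30, 37, 0, -0.035, 0.2, 30, 37, 0, -0.035, 0.2, 30, 37, 0, -0.035, 0.2, 30, 37, 0, -0.035, 0.2, 30, 37, 0, -0.035, 0.2, 36, 40, 0, -0.039, 0.2, 0, 0, 0, 0, 0.2, 0, 0, 0, 0, 0.2, 0, 0, 0, 0, 0.2], squeeze=25)

```text
clock: 1.72
eef_pos: [496.0, -143.8, 250.5]
eef_rot: [3.142, 0.0, -0.001]
wrist_force: [0.2, 0.1, 0.2]
finger_gap: 75.4
finger_force: 0.0
```

```bash
python3 - <<'E'
from h import *
im,d=grab('scene'); cv2.imwrite('pics/s1.png',im[60:360,100:500]); W=cloud('scene',d)
w=W.reshape(-1,3)
k=(abs(w[:,0]-497)<30)&(abs(w[:,1]+142)<30)
for lo,hi in((136,170),(170,178)):
    q=w[k&(w[:,2]>lo)&(w[:,2]<hi)]; print(lo,len(q),q.min(0).round(),q.max(0).round())
print(manip.read_state()['eef_pos'],manip.read_state()['finger_gap'])
E
```

```text
136 319 [ 490. -154.  136.] [ 510. -130.  170.]
170 176 [ 486. -153.  170.] [ 509. -131.  174.]
[ 496.01551344 -143.83566107  250.54528236] 75.17136350216424
```

View pics/s1.png

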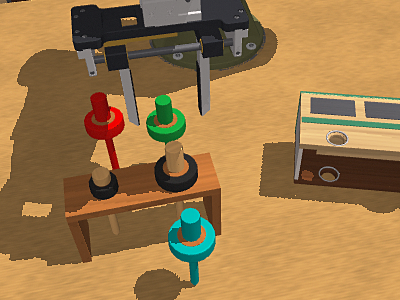

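The gripper hangs above the large-wheel axle (crop pixel (175,158)), with the fingers on either side along y. I go down, grip and lift a little.

Emit:
step_arm(series=[1, 1, -20, 0, 0.2, 0, 0, -20, 0, 0.2, 0, 0, -20, 0, 0.2, 0, 0, -15, 0, 0.2, 0, 0, -12, 0, 0.2, 0, 0, 0, 0, 0.2, 0, 0, 0, 0, 1, 0, 0, 0, 0, 1, 0, 0, 0, 0, 1, 0, 0, 0, 0, 1, 0, 0, 0, 0, 1, 0, 0, 0, 0, 1], squeeze=25)

```text
clock: 3.28
eef_pos: [497.6, -142.0, 163.5]
eef_rot: [3.142, -0.0, -0.0]
wrist_force: [-0.3, 0.0, 0.3]
finger_gap: 23.5
finger_force: 25.0
```

Emit:
step_arm(series=[0, 0, 10, 0, 1, 0, 0, 20, 0, 1, 0, 0, 25, 0, 1, 0, 0, 25, 0, 1, 0, 0, 25, 0, 1, 0, 0, 20, 0, 1, 0, 0, 10, 0, 1, -2, 20, 0, 0, 1, -3, 35, 0, 0, 1, -3, 35, 0, 0, 1, -3, 35, 0, 0, 1, -3, 35, 0, 0, 1, -3, 35, 0, 0, 1, -3, 30, 0, 0, 1, -1, 18, 0, 0, 1, 0, 0, 0, 0, 1, 0, 0, 0, 0, 1, 0, 0, 0, 0, 1])

```text
clock: 5.52
eef_pos: [476.6, 100.4, 298.4]
eef_rot: [3.141, 0.0, -0.001]
wrist_force: [-0.5, 0.1, -1.3]
finger_gap: 23.2
finger_force: 25.0
```

```bash
python3 - <<'E'
from h import *
im,d=grab('scene'); cv2.imwrite('pics/s2.png',cv2.resize(im[90:290,360:600],(720,600),interpolation=cv2.INTER_CUBIC)); W=cloud('scene',d)
w=W.reshape(-1,3); s=manip.read_state(); p=s['eef_pos']; print(p,s['finger_gap'],s['wrist_force'])
k=(abs(w[:,0]-p[0])<20)&(abs(w[:,1]-p[1])<20)
for lo,hi in((150,165),(165,190),(190,205),(205,225),(225,242)):
    q=w[k&(w[:,2]>lo)&(w[:,2]<hi)]
    if len(q): print(lo,len(q),q.min(0).round(),q.max(0).round(), np.median(q,0).round(1))
q=w[(abs(w[:,0]-p[0])<8)&(abs(w[:,1]-p[1])<8)&(w[:,2]>122)&(w[:,2]<230)]; print('tip z',q[:,2].min())
E
```

```text
[476.63893296 100.42153153 298.39581751] 23.20893207141786 [ 0.0065405   0.81971483 -0.77751332]
150 70 [472.  95. 150.] [483. 106. 165.] [479.8  98.3 156.8]
165 119 [474.  95. 165.] [484. 107. 190.] [480.6  98.4 177.7]
190 78 [474.  95. 190.] [483. 106. 205.] [480.6  98.2 197.1]
205 110 [473.  94. 205.] [484. 107. 225.] [480.4  98.4 215.2]
225 28 [476.  95. 225.] [483. 105. 231.] [480.6  98.8 227.2]
tip z 142.82115793563037
```

View pics/s2.png

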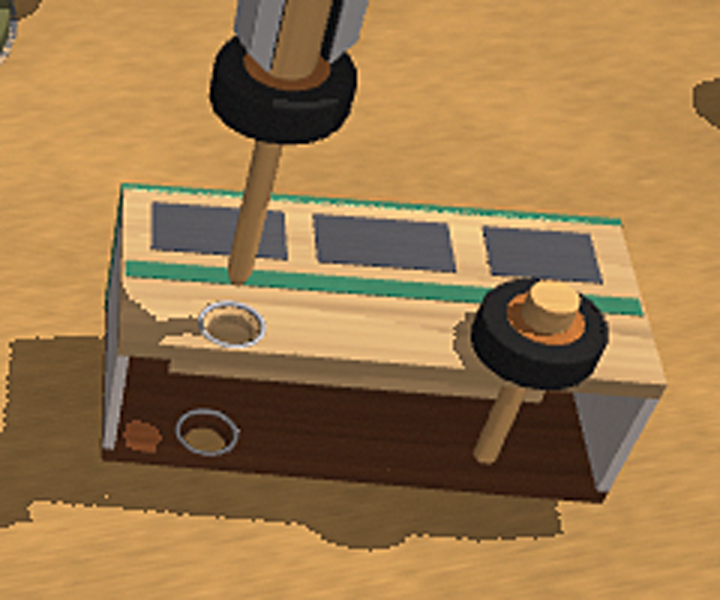

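The axle hangs vertically, its tip at pixel (240,278), just above the hole at (231,325) in the crop. It is within about 1 mm of the hole's axis, so I lower it slowly.

Emit:
step_arm(series=[0.5, 1, -8, 0, 1, 0, 0, -12, 0, 1, 0, 0, -10, 0, 1, 0, 0, -8, 0, 1, 0, 0, -8, 0, 1, 0, 0, -8, 0, 1, 0, 0, -8, 0, 1, 0, 0, -8, 0, 1, 0, 0, -8, 0, 1, 0, 0, 0, 0, 1])

```text
clock: 6.82
eef_pos: [476.8, 102.1, 219.8]
eef_rot: [3.141, 0.001, -0.0]
wrist_force: [-0.1, -0.2, -0.3]
finger_gap: 23.5
finger_force: 25.0
```

```bash
python3 - <<'E'
from h import *
im,d=grab('scene'); cv2.imwrite('pics/s3.png',cv2.resize(im[90:290,360:600],(720,600),interpolation=cv2.INTER_CUBIC))
s=manip.read_state(); print(s['eef_pos'],s['wrist_force'],s['moment'])
E
```

```text
[477.03586782 102.06227169 220.31390501] [-0.373141    0.80808886 -2.55879188] [0.01400186 0.03575618 0.01810625]
```

View pics/s3.png

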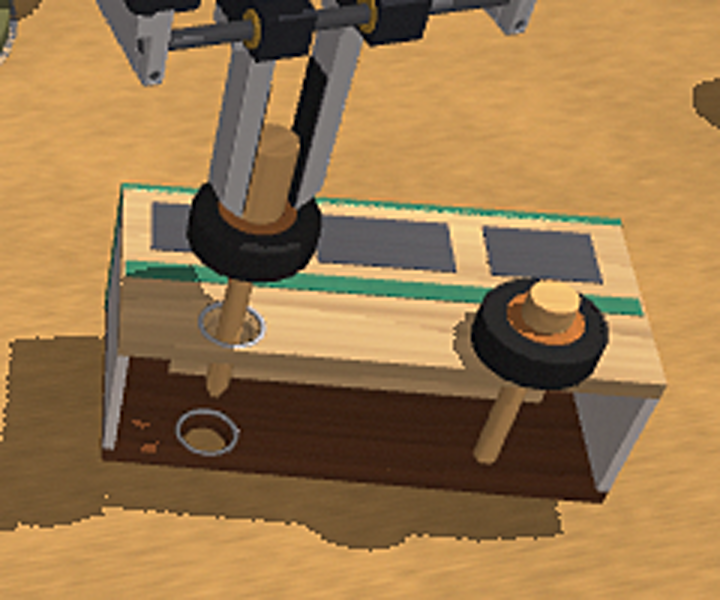

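The rod has passed cleanly through the upper hole, its tip at (215,390) heading for the lower hole at (208,432), with no contact force. I continue down.

Emit:
step_arm(series=[0, 0, -7, 0, 1, 0, 0, -7, 0, 1, 0, 0, -7, 0, 1, 0, 0, -7, 0, 1, 0, 0, -7, 0, 1, 0, 0, -7, 0, 1, 0, 0, -5, 0, 1, 0, 0, -3, 0, 1, 0, 0, -1, 0, 1, 0, 0, -1, 0, 1, 0, 0, 0, 0, 1])

```text
clock: 8.25
eef_pos: [477.1, 102.1, 168.5]
eef_rot: [3.142, -0.0, -0.0]
wrist_force: [0.4, -0.2, -1.0]
finger_gap: 23.3
finger_force: 25.0
```

Emit:
step_arm(series=[0, 0, -0.7, 0, 1, 0, 0, -0.7, 0, 1, 0, 0, -0.6, 0, 1, 0, 0, 0, 0, 1, 0, 0, 0, 0, 1])

```text
clock: 8.88
eef_pos: [477.1, 102.1, 166.5]
eef_rot: [-3.142, -0.0, -0.0]
wrist_force: [-0.1, 0.8, -0.3]
finger_gap: 23.9
finger_force: 25.0
```

Emit:
step_arm(series=[0, 0, -0.5, 0, 1, 0, 0, -0.5, 0, 1, 0, 0, 0, 0, 1, 0, 0, 0, 0, 1])

```text
clock: 9.38
eef_pos: [477.2, 102.1, 166.4]
eef_rot: [-3.142, -0.001, -0.0]
wrist_force: [-4.9, -0.9, 11.9]
finger_gap: 23.9
finger_force: 25.0
```

The wheel is seated, with 12 N of contact force. I release and retreat straight up.

Emit:
step_arm(series=[0, 0, 0.5, 0, 0.6, 0, 0, 0, 0, 0.4, 0, 0, 0, 0, 0.3, 0, 0, 0, 0, 0.3, 0, 0, 0, 0, 0.3, 0, 0, 5, 0, 0.3, 0, 0, 15, 0, 0.3, 0, 0, 25, 0, 0.3, 0, 0, 30, 0, 0.3, 0, 0, 30, 0, 0.3, 0, 0, 15, 0, 0.3, 0, 0, 0, 0, 0.3, 0, 0, 0, 0, 0.3])

```text
clock: 11.0
eef_pos: [476.7, 102.0, 284.9]
eef_rot: [3.141, 0.002, -0.0]
wrist_force: [-0.7, 0.1, 0.0]
finger_gap: 65.9
finger_force: 0.0
```

```bash
python3 - <<'E'
from h import *
im,d=grab('scene'); cv2.imwrite('pics/s4.png',im[90:390,140:600]); W=cloud('scene',d); w=W.reshape(-1,3)
k=(abs(w[:,0]-477)<30)&(abs(w[:,1]-102)<30)&(w[:,2]>168)&(w[:,2]<185); q=w[k]; print(q.min(0).round(1),q.max(0).round(1),np.median(q[:,2]))
print(manip.read_state()['eef_pos'])
E
```

```text
[464.   90.9 168. ] [489.4 114.1 177.7] 174.6463368220464
[476.7331686  102.02294915 284.8336748 ]
```

View pics/s4.png

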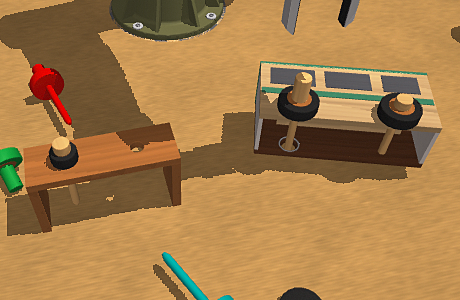

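The axle is seated: its top is at 175 mm as expected, the tip shows in the lower hole, and the small axle still stands at crop (62,150). The red, green and turquoise decoys have toppled, so I check that they are at rest and nothing is rolling off the table.

```bash
python3 - <<'E'
from h import *
a,_=grab('top'); 
for _ in range(5): b,d=grab('top')
print('changed px',(cv2.absdiff(a,b).max(2)>40).sum(), manip.read_state()['clock'])
W=cloud('top',d); h=cv2.cvtColor(b,cv2.COLOR_BGR2HSV)
for n,lo,hi in(('red',0,6),('green',50,75),('turq',84,98)):
    m=(h[...,0]>=lo)&(h[...,0]<=hi)&(h[...,1]>170)&(h[...,2]>60)&(W[...,2]>5); print(n,m.sum(),np.median(W[m],0).round())
cv2.imwrite('pics/t2.png',b)
E
```

```text
changed px 100 11.35
red 1648 [ 295. -251.   34.]
green 37 [ 399. -350.   28.]
turq 195 [714. -99.  36.]
```

View pics/t2.png

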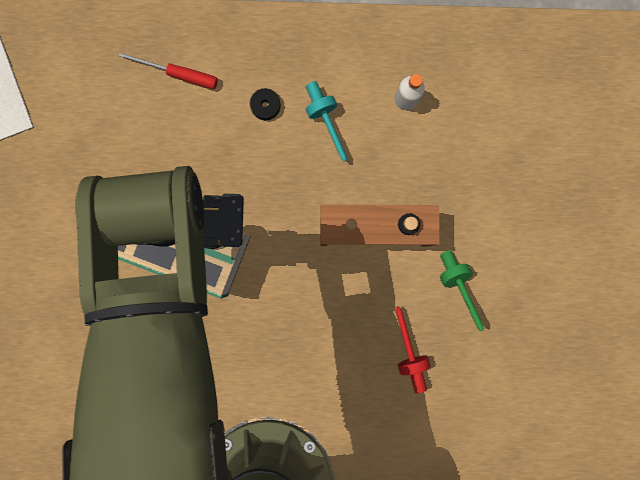

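All three decoys lie well inside the table, the small axle stands in the rack at (410,223), and the fitted axle is untouched. I hand in.

```bash
python3 -c "
from cell import manip
print(manip.sign_off())"
```

```text
the job is handed in; nothing more can be done
None
```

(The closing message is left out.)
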